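# Weigh a welded lifting lug on the sprung hook scale

## Robot

A 6-joint arm with a two-finger parallel gripper is mounted at the origin on the work surface. World frame = base frame: x ahead of the robot, y to its left, z up, the work surface at z = 0. Lengths are in m, angles in rad, forces in N, time in s.
With the tool pointing down it reaches from about 0.35 to 0.975 m from the base axis. Payload 4.9 kg.
Tool frame: the origin (TCP) lies between the finger pads; the fingertips stand 25 mm ahead of it and the grasp point (between the pads) lies 6 mm ahead of it; z points along the fingers, y is the line along which they close (so a half turn about z gives the same grasp; the last joint's range is limited). The gripper opens to 85 mm and grips with 20 to 120 N. Pads are 22 mm wide; open, the fingers measure 114 mm over their backs; the gripper's body (76 mm by 85 mm) begins 54 mm behind the grasp point. The pads swing forward as they close: fully open they stand 13 mm farther back than shut.
Start: joints at [-1.382, 0.053, 1.613, -0, 1.476, -0.119], TCP at [0.189, -0.596, 0.256] pointing down, gripper open.
Joint ranges: [-3.01, 3.01], [-1.01, 2.22], [0.06, 2.58], [-1.02, 4.17], [0.09, 2.62], [-3.14, 3.14]. Speed limits (rad/s): [2.57, 2.57, 3.14, 3.14, 3.14, 3.14].

## Interface

Orientations are given as a unit quaternion [w, x, y, z].
In Python, from plant import manip gives the robot as it stands.
- The arm moves only by the shell command python3 -m inch 'ROWS'. ROWS is JSON, a list of rows, each a list of 3 entries, a list of its own where there are three numbers: the shift along the tool's x, y, z in m, then the turn, a rotation vector about the tool's x, y, z in rad, then the opening, from 0 (shut) to 1 (fully open). A call has 1 to 8 rows; each row shifts and turns the commanded pose from where the row before left it, along the tool's axes as they then stand; what a row does not reach is not made up. A row lasts 1/10 s, in which the tool goes at most 50 mm and 8.59 degrees, less where a joint would pass 70% of its speed; a pose out of reach is approached as far as the arm can. A call with a gripper value outside its range is refused whole. The fingers move at their own pace and stop on an object; the grip force is fixed at half the most. Time passes only in rows, so rows that do not move let the fingers close. It gives the time, the measured TCP pose, the force, the opening and the grip force at its end, in the units of the state.
- manip.state(): the state, without advancing time (a new reading comes with each control period).
- manip.grab_frame(name): name is "scene" or "top"; returns (picture, depth): 420x560x3 uint8, red, green, blue; 420x560 float32, m along the optical axis (not along the pixel's ray), 0 where there is no reading.
- manip.camera_params(name): a dict with "camera_matrix" (3x3 intrinsics, pixels), "k1" (the pictures are not rectified: a ray, as slopes to the right and down, at radius r is drawn at 1 + k1 r^2 times it, then the intrinsics apply), "rvec" (rotation vector, rad) and "tvec" (3), from world to camera coordinates, as OpenCV has them. Camera axes: x right, y down, z forward; pixel columns grow to the right and rows downward; lengths in m; the calibration is good to about 2 mm. A picture is of the moment at which its call begins. camera_params takes no time and is no camera call.
- manip.job_done(): hands the job in; it is judged then, once.
Trained networks look in the newest picture that a camera, given by its name, has taken for a name from the list of things; names that differ only in an ending like _2 or _b are one class to them, and where a whole thing is asked for, a point or a joint stands for the part that bears it (a point fixed in the world has none). Each returns a list of dicts, best first, with "score" (0 to 1); they miss things now and then, are a little off and sometimes report something else, mostly with a low value. They report only what shows in the picture. A call takes as long as a camera call. They do not tell look-alikes from the thing itself.
- manip.look_for(camera, label): "point" ([x, y, z] in m, in world coordinates, good to about 4 mm: the middle of the surface that is visible of it).
The state is a dict: "time": time; "joint_pos": joint angles; "joint_vel": joint speeds; "joint_efforts": joint torques, N m; "tool_pos": TCP position; "tool_rot": TCP orientation; "contact_force": force on the tool from outside, world axes, zero at the start; "ft_torque": the same for the moment, N m; "gripper_width": opening from 0.0 (shut) to 1.0 (fully open); "grasp_force": force on a finger pad.
Only numpy, scipy, OpenCV 4.12 (cv2) and the standard library are available. Lean on these libraries where they do the work, as an engineer would, in place of code of your own. Each camera call takes 0.05 s, during which the arm holds its last target. There are 200 camera calls.

## Task

Weigh the welded lifting lug: hang it by its eye on the hook of the spring scale, let go of it and leave it hanging untouched until it has come to rest and stayed so for a full second, then lift it back off and set it down gently, standing upright in the blue tray, and let go. The scale is delicate: ease the weight on and off slowly, so that the hook never drops, springs back or moves faster than 7 cm per second, and never force the lug against it (at most 15 N). Leave the spray can, the red magnet and the wire brush where they are.

Things in the scene. Friction and masses are not known exactly. Their poses are not given: they have to be found in the camera images.
- lug_head (a point): Centre of the head (top bar) of the loose welded steel lug, 70 mm above its underside. Foot plate 60 (x) x 70 (y) x 8 mm, bare steel; on it an orange upright eye, 10 mm thick along x, 44 mm wide along y; 78 mm tall in all. z up when standing; same turned half round. Grip it across the 44 mm (along y) at the head, fingers outside its legs. Weighs 0.18 to 0.86 kg, unknown beforehand.
- lug_roof (a point): Highest point of the eye's opening, 62 mm above the lug's underside, 8 mm below lug_head, same axes: the point that hangs on the hook. The opening goes through along x, is 30 mm wide (legs 7 mm each) and reaches down to the foot plate's top, 54 mm lower. Its roof is a shallow inverted V (15 degree slopes) that centres itself on the hook.
- lug_foot (a point): Centre of the underside of the lug's foot plate, same axes, 70 mm below lug_head. It stands on the table at the start.
- hook_seat (a point): Top of the yellow hook's horizontal 10 mm round bar, where the eye's roof hangs; 200 mm above the table unloaded; moves down with the hook. The bar runs along this point's x. A collar (front face 13 mm to +x, 22 mm diameter) ends the seat; red carriage from 92 mm to +x, shank from 80, 326 mm tall post from 118 mm to +x.
- hook_tip (a point): Top of the hook's upturned tip (10 mm thick), at the bar's free end: 18 mm to -x of hook_seat and 17 mm above it, same axes. The lug's eye goes over the tip in the direction +x, then down; between tip and collar the 10 mm thick eye has 8 mm play either way.
- hook (a joint): How far the hook has sunk, m: 0 unloaded (upper stop), positive down, lower stop 0.105. A soft spring: 10 mm per newton hung on it (after 0.2 N preload), so 15 to 83 mm for this lug; lightly damped, it bobs for 1 to 2 s if let go out of balance. While the lug is held, the hook just follows the hand: only the force left on the hand tells when the scale carries it all.
- tray_in (a point): Centre of the inner floor (4 mm above the table) of the blue fixed tray, 170 (x) x 150 (y) x 18 mm outside, walls 4 mm. The lug may stand anywhere on this floor.
- can_mid (a point): Half-way up a standing grey and red spray can, 58 mm diameter, 160 mm tall; bystander.
- magnet_corner (a point): Red L-shaped welding magnet lying flat, about 75 x 72 mm, 18 mm tall; bystander.
- brush_grip (a point): Handle of a wire brush lying on the table, 200 mm long; bystander.
Not all that is in view belongs to the job. What is shaped like the part that bears lug_head but brown or yellow is not meant.

How it is judged:
On the way:
1. the lug hangs by its eye on the hook, touched by nothing else, and it and the scale stay at rest for 1 s (horizontal distance between lug_head and hook_seat below 0.02 m and contact force between lug and hook above 1 N and value of joint hook above 0.01 m and height (world z) of lug_foot above 0.03 m and contact force between each of the arm, the fingers and lug below 0.1 N and velocity of joint hook between -0.01 and 0.01 m/s and linear speed of lug below 0.02 m/s and angular speed of lug below 0.3 rad/s), for 1 s.
At the end, for the whole second after the job is handed in: The lug stands upright (within 0.08 rad), flat on the tray's floor (foot within 4 mm of it and inside the walls), released and at rest, and the hook is back up within 6 mm of its unloaded height (x of lug_foot in the frame of tray_in between -0.08 and 0.08 m and y of lug_foot in the frame of tray_in between -0.07 and 0.07 m and z of lug_foot in the frame of tray_in below 0.004 m and angle between lug_foot's own z axis and vertical below 0.08 rad and contact force between each of the arm, the fingers and lug below 0.1 N and linear speed of lug below 0.02 m/s and angular speed of lug below 0.3 rad/s and value of joint hook below 0.006 m); the robot touches nothing.
It fails at once if the hook moves faster than 0.07 m/s, down or up (velocity of joint hook above 0.07 m/s or velocity of joint hook below -0.07 m/s).
It fails at once if the lug is forced against the hook with more than 15 N (contact force between lug and hook above 15 N).
It fails at once if the lug is pressed into the tray with over 80 N (contact force between lug and tray above 80 N).
It fails at once if the lug is dropped into the tray (faster than 0.4 m/s within 15 mm of its floor) (linear speed of lug above 0.4 m/s and horizontal distance between lug_foot and tray_in below 0.08 m and z of lug_foot in the frame of tray_in below 0.015 m).
It fails at once if the can, magnet or brush is shifted by more than 30 mm (distance of any of can_mid, magnet_corner, brush_grip from where it was at the start of the episode above 0.03 m).
It also fails if it takes over 72 s, if anything falls off the work surface, if the arm or the gripper's body presses on something with over 40 N, if the wrist force passes 120 N, or if a joint passes its speed limit or range.

## Working session

There is one attempt and no reset: what is moved stays moved. The work goes in short steps, Python scripts to look and compute and a shell command to move; the robot and the scene stay as the last step left them, time stands still between calls to the robot, and variables do not carry over. Pictures are saved under pics/ and viewed, at most 10 in all, crops included, and the job is handed in when it is done.

```bash
mkdir -p pics; ls
python3 - <<'E'
from plant import manip
import cv2
s=manip.state(); print({k:s[k] for k in('time','tool_pos','tool_rot','contact_force','gripper_width')})
for n in("scene","top"):
    p,d=manip.grab_frame(n); cv2.imwrite(f'pics/{n}0.png',p[:,:,::-1])
    for l in("lug_head","lug_roof","lug_foot","hook_seat","hook_tip","tray_in","can_mid","magnet_corner","brush_grip"):
        print(n,l,[(round(r['score'],2),[round(float(v),3) for v in r['point']]) for r in manip.look_for(n,l)][:4])
E
```

```text
pics
{'time': 0.0, 'tool_pos': array([ 0.18924211, -0.59506477,  0.25508421]), 'tool_rot': array([-1.00636559e-03,  9.88180639e-01,  1.53290610e-01, -3.15609508e-05]), 'contact_force': array([-0.46288225,  0.38873107, -0.5849427 ]), 'gripper_width': 0.9981807523759403}
scene lug_head [(0.91, [0.354, 0.274, 0.011]), (0.83, [0.57, 0.271, 0.006]), (0.67, [0.465, 0.3, 0.01]), (0.66, [0.603, 0.031, 0.2])]
scene lug_roof [(0.7, [0.461, 0.301, 0.013]), (0.63, [0.57, 0.267, 0.006]), (0.62, [0.354, 0.276, 0.008])]
scene lug_foot [(0.85, [0.462, 0.306, 0.009]), (0.66, [0.356, 0.279, 0.009]), (0.64, [0.571, 0.268, 0.013])]
scene hook_seat [(0.5, [0.606, 0.03, 0.2])]
scene hook_tip [(0.71, [0.604, 0.028, 0.195]), (0.66, [0.686, -0.339, 0.1])]
scene tray_in [(0.75, [0.474, -0.305, 0.004])]
scene can_mid [(0.95, [0.691, -0.34, 0.103])]
scene magnet_corner [(0.84, [0.381, -0.002, 0.013]), (0.67, [0.65, 0.36, 0.016])]
scene brush_grip [(0.83, [0.648, 0.357, 0.018])]
top lug_head [(0.91, [0.452, 0.298, 0.008]), (0.87, [0.561, 0.255, 0.007]), (0.64, [0.346, 0.271, 0.009])]
top lug_roof [(0.93, [0.344, 0.274, 0.012]), (0.92, [0.454, 0.297, 0.008]), (0.8, [0.561, 0.263, 0.008])]
top lug_foot [(0.92, [0.347, 0.272, 0.01]), (0.64, [0.454, 0.299, 0.008]), (0.57, [0.566, 0.258, 0.009])]
top hook_seat [(0.57, [0.666, 0.036, 0.219])]
top hook_tip [(0.62, [0.668, 0.035, 0.213])]
top tray_in [(0.97, [0.477, -0.304, 0.01])]
top can_mid [(0.83, [0.667, -0.355, 0.149])]
top magnet_corner [(0.58, [0.387, -0.007, 0.018])]
top brush_grip [(0.58, [0.645, 0.359, 0.016])]
```

View pics/scene0.png

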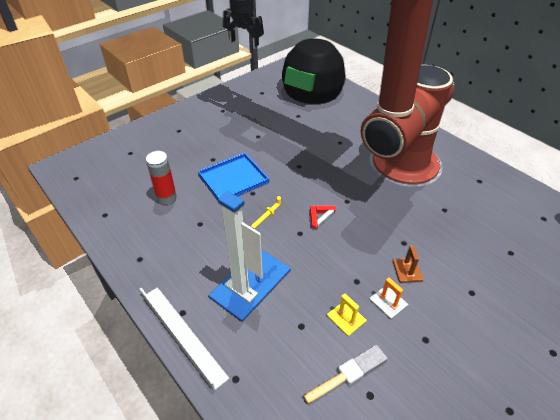

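View pics/top0.png

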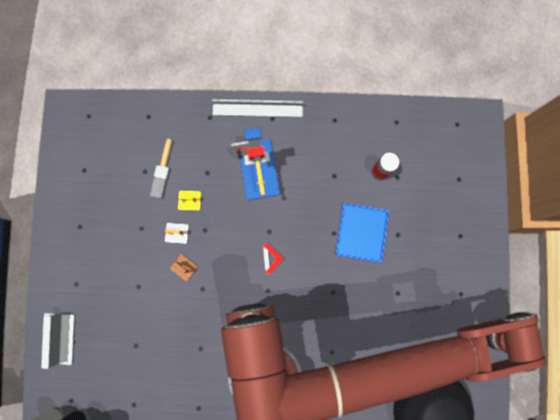

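Three look-alikes in the scene picture: yellow at (348,315), white/bare-steel plate with orange eye at (390,298), and brown at (409,265). The middle one (top: (177,233)) fits "bare steel plate, orange eye". I'll confirm it in a crop and measure from the depth.

```bash
cat > h.py <<'E'
from plant import manip
import cv2, numpy as np
def cloud(n):
    p,d=manip.grab_frame(n); c=manip.camera_params(n); K=np.array(c['camera_matrix'],float)
    v,u=np.indices(d.shape); uv=np.stack([u,v],-1).reshape(-1,1,2).astype(float)
    xy=cv2.undistortPoints(uv,K,np.array([c['k1'],0,0,0,0.])).reshape(*d.shape,2)
    P=np.dstack([xy*d[...,None],d]); R=cv2.Rodrigues(np.array(c['rvec'],float))[0]
    W=(P-np.array(c['tvec'],float).ravel())@R; W[d==0]=np.nan
    return p,W
def box(p,W,lo,hi):
    m=np.all((W>lo)&(W<hi),-1); return W[m],p[m],np.argwhere(m)
def rect(pts):
    r=cv2.minAreaRect(pts[:,:2].astype(np.float32)*1000); return np.round(r[0],1),np.round(r[1],1),round(r[2],1)
E
python3 - <<'E'
from h import *
tiles=[]
for n,(r,c) in {"scene":(230,340),"top":(190,140)}.items():
    p,W=cloud(n)
    tiles.append(cv2.resize(p[r:r+90,c:c+90,::-1],(390,390)))
    w,col,_=box(p,W,(.39,.24,.004),(.52,.35,.1)); print(n,'lug',rect(w[w[:,2]<.02]),rect(w[w[:,2]>.055]) if (w[:,2]>.055).sum()>4 else 0,(w[:,2]>.055).sum(),w[:,2].max())
    t=w[w[:,2]>.055]; print(t.mean(0) if len(t) else '')
    w,col,_=box(p,W,(.3,-.45,.002),(.62,-.2,.04)); hs=cv2.cvtColor(col[None],cv2.COLOR_RGB2HSV)[0]; b=(abs(hs[:,0].astype(int)-108)<15)&(hs[:,1]>120); print('tray',rect(w[b]))
    w,col,_=box(p,W,(.4,-.1,.12),(.8,.15,.45)); hs=cv2.cvtColor(col[None],cv2.COLOR_RGB2HSV)[0]; b=(abs(hs[:,0].astype(int)-25)<8)&(hs[:,1]>120)
    y=w[b]; print('hook',len(y),rect(y),y.min(0),y.max(0)); 
    y=y[np.argsort(y[:,0])]; print(np.round(y[::max(1,len(y)//22)],3).tolist())
cv2.imwrite('pics/crop1.png',np.hstack(tiles))
E
```

```text
scene lug (array([454.7, 294.5]), array([129.2, 108.7]), 0.1) (array([457.2, 301.9]), array([45.8, 14.6]), 82.0) 170 0.08340620104722027
[0.45987555 0.30254603 0.07289194]
tray (array([ 469.5, -302.6]), array([182.8, 181.2]), 82.0)
hook 195 (array([608.8,  30.5]), array([95.6, 20.2]), 17.2) [0.56133752 0.01497453 0.18636209] [0.65721784 0.0419754  0.21903668]
[[0.561, 0.022, 0.205], [0.564, 0.015, 0.214], [0.566, 0.021, 0.198], [0.567, 0.022, 0.219], [0.57, 0.022, 0.204], [0.576, 0.021, 0.201], [0.58, 0.027, 0.195], [0.585, 0.021, 0.2], [0.593, 0.031, 0.204], [0.596, 0.034, 0.205], [0.596, 0.032, 0.2], [0.598, 0.019, 0.205], [0.599, 0.028, 0.202], [0.601, 0.027, 0.2], [0.605, 0.031, 0.196], [0.611, 0.032, 0.197], [0.616, 0.031, 0.2], [0.62, 0.035, 0.196], [0.625, 0.031, 0.2], [0.63, 0.034, 0.196], [0.636, 0.037, 0.199], [0.641, 0.036, 0.196], [0.645, 0.038, 0.198], [0.65, 0.034, 0.2], [0.655, 0.036, 0.199]]
top lug (array([455.2, 294.7]), array([107.3, 129.9]), 89.0) (array([457.3, 299.7]), array([45.1, 10. ]), 86.9) 56 0.08482166260218374
[0.45699831 0.29841933 0.07609705]
tray (array([ 472.2, -303.6]), array([156.8, 171.6]), 81.5)
hook 92 (array([608.9,  25.8]), array([100.9,   9.1]), 10.0) [0.55960149 0.01470359 0.19063791] [0.6584573  0.03806959 0.22132557]
[[0.56, 0.015, 0.21], [0.564, 0.015, 0.221], [0.568, 0.015, 0.215], [0.573, 0.021, 0.197], [0.579, 0.022, 0.196], [0.584, 0.024, 0.203], [0.587, 0.024, 0.202], [0.591, 0.019, 0.197], [0.594, 0.028, 0.196], [0.596, 0.019, 0.201], [0.602, 0.022, 0.199], [0.605, 0.028, 0.198], [0.61, 0.022, 0.203], [0.615, 0.026, 0.194], [0.619, 0.028, 0.204], [0.624, 0.026, 0.196], [0.629, 0.032, 0.198], [0.635, 0.029, 0.2], [0.638, 0.035, 0.195], [0.643, 0.035, 0.203], [0.647, 0.032, 0.199], [0.652, 0.038, 0.199], [0.655, 0.035, 0.201]]
```

View pics/crop1.png

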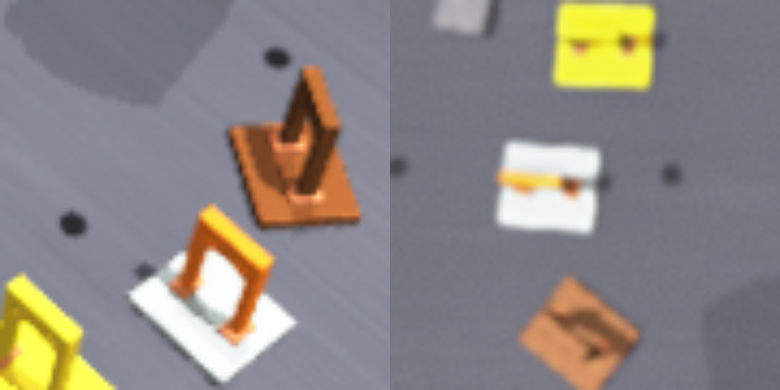

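The crop confirms it: the orange eye on the bare-steel plate is the middle one (left tile (230,240), right tile (535,185)), standing near (0.457, 0.300). I'll fit the yaws, then move above it.

```bash
cat >> h.py <<'E'
def yel(n,z0=.12):
    p,W=cloud(n); w,col,_=box(p,W,(.54,-.03,z0),(.67,.07,.24)); hs=cv2.cvtColor(col[None],cv2.COLOR_RGB2HSV)[0]
    return w[(abs(hs[:,0].astype(int)-25)<8)&(hs[:,1]>120)]
def lugp(n,c,r=.07,z=(.004,.1)):
    p,W=cloud(n); w,col,_=box(p,W,(c[0]-r,c[1]-r,z[0]),(c[0]+r,c[1]+r,z[1])); hs=cv2.cvtColor(col[None],cv2.COLOR_RGB2HSV)[0].astype(int)
    return w[(hs[:,1]<40)&(hs[:,2]>150)], w[(hs[:,0]<22)&(hs[:,1]>120)]
E
python3 - <<'E'
from h import *
for n in('top','scene'):
    w=yel(n); b=w[w[:,0]>.575]; print(n,'bar fit',np.polyfit(b[:,0]-.583,b[:,1],1),'end',np.sort(w[:,0])[:6].round(4),'tip',w[w[:,2]>.208].mean(0), (w[:,2]>.208).sum())
    a,o=lugp(n,(.457,.30)); print('plate',rect(a),len(a)); h=o[o[:,2]>.06]; print('head',h.mean(0),rect(h),len(h))
E
python3 -m inch '[[[0.0336,-0.0366,0],[0,0,0],1],[[0.0336,-0.0366,0],[0,0,0],1],[[0.0336,-0.0366,0],[0,0,0],1],[[0.0336,-0.0366,0],[0,0,0],1],[[0.0336,-0.0366,0],[0,0,0],1],[[0.0336,-0.0366,0],[0,0,0],1],[[0.0336,-0.0366,0],[0,0,0],1],[[0.0336,-0.0366,0],[0,0,0],1]]'
python3 -m inch '[[[0.0336,-0.0366,0],[0,0,0],1],[[0.0336,-0.0366,0],[0,0,0],1],[[0.0336,-0.0366,0],[0,0,0],1],[[0.02,-0.045,0],[0,0,0],1],[[0.02,-0.045,0],[0,0,0],1],[[0.02,-0.045,0],[0,0,0],1],[[0.02,-0.045,0],[0,0,0],1]]'
python3 -m inch '[[[0.02,-0.045,0],[0,0,0.125],1],[[0.02,-0.045,0],[0,0,0.125],1],[[0.02,-0.045,0],[0,0,0.125],1],[[0,0,0],[0,0,0],1]]'
```

```text
top bar fit [0.19853797 0.02056462] end [0.5591 0.5597 0.561  0.5612 0.5637 0.564 ] tip [0.56890114 0.01787266 0.21489286] 11
plate (array([456.8, 300.8]), array([76.2, 64.7]), 88.0) 275
head [0.45564317 0.30661688 0.07581381] (array([455.3, 300.1]), array([44. ,  6.5]), 87.2) 10
scene bar fit [0.18391769 0.02517099] end [0.5604 0.5613 0.5626 0.5626 0.5631 0.5634] tip [0.56541002 0.02179349 0.21403671] 18
plate (array([456.8, 301. ]), array([137.1, 137.1]), 89.2) 577
head [0.46104913 0.30358756 0.07126692] (array([458.6, 300.9]), array([44.2, 12.5]), 87.9) 94
time: 2.1
tool_pos: [0.3572, -0.2333, 0.2566]
tool_rot: [0.0, 0.988, 0.153, 0.0]
contact_force: [1.3, -0.1, -0.3]
gripper_width: 0.999
grasp_force: 0.0
time: 2.8
tool_pos: [0.4412, 0.0979, 0.2567]
tool_rot: [0.0, 0.988, 0.153, 0.001]
contact_force: [0.7, 0.2, 1.3]
gripper_width: 0.995
grasp_force: 0.0
time: 3.2
tool_pos: [0.4753, 0.2408, 0.2555]
tool_rot: [-0.0, 1.0, -0.029, -0.001]
contact_force: [-1.1, -0.8, -0.2]
gripper_width: 1.001
grasp_force: 0.0
```

```bash
python3 -m inch '[[[-0.0107,-0.029,0],[0,0,0],1],[[-0.0107,-0.029,0.02],[0,0,0],1],[[0,0,0.04],[0,0,0],1],[[0,0,0.04],[0,0,0],1],[[0,0,0],[0,0,0],1],[[0,0,0],[0,0,0],1]]'
cat >> h.py <<'E'
def favg(n=8):
    F=[]
    for i in range(n): manip.grab_frame('top'); F.append(manip.state()['contact_force'])
    F=np.array(F); s=manip.state(); print('t',round(s['time'],2),'F',F.mean(0).round(2),'sd',F.std(0).round(2),'pos',np.round(s['tool_pos'],4),'w',round(s['gripper_width'],3))
E
python3 - <<'E'
from h import *
favg()
p,W=cloud('scene'); cv2.imwrite('pics/s2.png',cv2.resize(p[180:340,300:500,::-1],(750,600)))
E
```

```text
time: 3.8
tool_pos: [0.4569, 0.2952, 0.1564]
tool_rot: [0.0, 1.0, -0.031, -0.001]
contact_force: [0.8, -0.6, 1.3]
gripper_width: 1.002
grasp_force: 0.0
t 4.2 F [ 0.05 -0.08  0.24] sd [0.34 0.4  0.45] pos [0.4577 0.2959 0.1576] w 1.001
```

View pics/s2.png

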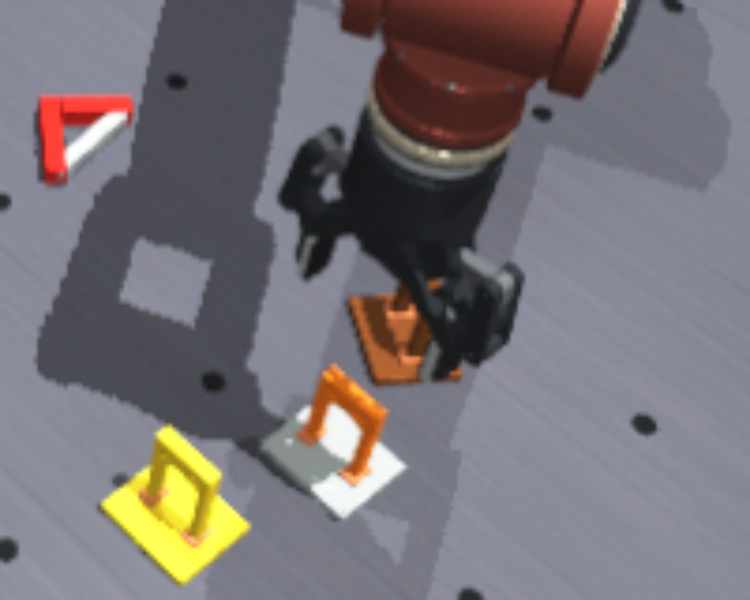

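The gripper (fingers at (310,250) and (470,330)) straddles the orange eye at (345,420), and the yellow one at (175,505) stays clear. Descending and gripping.

```bash
python3 -m inch '[[[0,-0.004,0.02],[0,0,0],1],[[0,0,0.03],[0,0,0],1],[[0,0,0.025],[0,0,0],1],[[0,0,0.011],[0,0,0],1],[[0,0,0],[0,0,0],1]]'
python3 -m inch '[[[0,0,0],[0,0,0],0],[[0,0,0],[0,0,0],0],[[0,0,0],[0,0,0],0],[[0,0,0],[0,0,0],0],[[0,0,0],[0,0,0],0],[[0,0,0],[0,0,0],0]]'
```

```text
time: 4.75
tool_pos: [0.4561, 0.2991, 0.0685]
tool_rot: [0.001, 1.0, -0.031, -0.002]
contact_force: [-0.3, -0.5, -0.3]
gripper_width: 0.999
grasp_force: 0.0
time: 5.35
tool_pos: [0.4585, 0.3004, 0.0722]
tool_rot: [-0.001, 1.0, -0.031, 0.001]
contact_force: [-1.6, 1.7, 6.4]
gripper_width: 0.503
grasp_force: 61.2
```

```bash
python3 -m inch '[[[0,0,-0.015],[0,0,0],0],[[0,0,-0.03],[0,0,0],0],[[0,0,-0.035],[0,0,0],0],[[0,0,-0.035],[0,0,0],0],[[0,0,-0.03],[0,0,0],0],[[0,0,-0.021],[0,0,0],0],[[0,0,0],[0,0,0],0]]'
python3 -m inch '[[[0,0.02,0],[0,0,-0.04],0],[[0,0.035,0],[0,0,-0.096],0],[[0,0.035,0],[0,0,-0.096],0],[[0,0,0],[0,0,0],0]]'
python3 - <<'E'
from h import *
favg(12); print(manip.state()['tool_rot'])
E
```

```text
time: 6.05
tool_pos: [0.4586, 0.3002, 0.2402]
tool_rot: [-0.001, 1.0, -0.031, 0.003]
contact_force: [-0.1, 1.1, -4.4]
gripper_width: 0.503
grasp_force: 62.6
time: 6.45
tool_pos: [0.4568, 0.2065, 0.2336]
tool_rot: [0.001, 0.996, 0.084, -0.002]
contact_force: [0.2, 0.7, -3.8]
gripper_width: 0.502
grasp_force: 63.4
t 7.05 F [-0.43  0.2  -4.15] sd [0.37 0.42 0.44] pos [0.4579 0.2102 0.2363] w 0.503
[ 1.08140493e-05  9.96332181e-01  8.55697618e-02 -1.01873333e-05]
```

```bash
python3 -m inch '[[[0.003,0.02,-0.002],[0,0,-0.01],0],[[0.005,0.035,0],[0,0,0],0],[[0.006,0.04,0],[0,0,0],0],[[0.006,0.04,0],[0,0,0],0],[[0.006,0.04,0],[0,0,0],0],[[0.005,0.032,0],[0,0,0],0],[[0,0,0],[0,0,0],0]]'
python3 - <<'E'
from h import *
favg(12); print(manip.state()['tool_rot'])
p,W=cloud('scene'); cv2.imwrite('pics/s3.png',cv2.resize(p[130:310,180:420,::-1],(800,600)))
p,W=cloud('top'); 
w,col,_=box(p,W,(.45,-.06,.15),(.6,.09,.26)); print(len(w))
E
```

```text
time: 7.75
tool_pos: [0.5266, 0.0084, 0.2386]
tool_rot: [0.001, 0.996, 0.088, 0.0]
contact_force: [0.3, 1.4, -4.7]
gripper_width: 0.503
grasp_force: 63.9
t 8.35 F [-0.22  0.01 -4.37] sd [0.34 0.76 0.52] pos [0.5254 0.0121 0.2384] w 0.503
[-1.65736451e-05  9.95887649e-01  9.05968499e-02  3.70092522e-05]
138
```

View pics/s3.png

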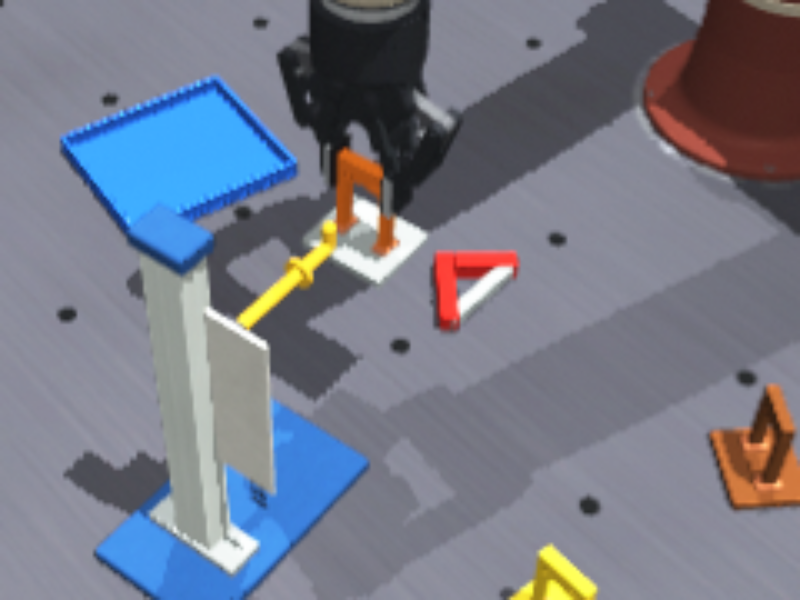

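The picture shows the eye at (360,200), just short of the hook tip at (330,235). I'll measure the eye relative to the hook in the same frame.

```bash
cat > rel.py <<'E'
from h import *
# hook frame: origin at hook_seat estimate, x along bar (yaw .187)
O=np.array([.583,.022,.2]); a=.187; R=np.array([[np.cos(a),-np.sin(a),0],[np.sin(a),np.cos(a),0],[0,0,1]])
def rel(n='scene'):
    p,W=cloud(n); hs=cv2.cvtColor(p,cv2.COLOR_RGB2HSV).astype(int); V=(W-O)@R
    near=np.all((V>(-.12,-.07,-.15))&(V<(.03,.07,.1)),-1)
    o=V[near&(hs[...,0]<17)&(hs[...,1]>140)]; y=V[near&(abs(hs[...,0]-26)<7)&(hs[...,1]>140)]
    q=lambda v:np.percentile(v,[2,50,98],axis=0).round(4).tolist()
    print('orange',len(o),q(o)); print('yellow',len(y),q(y)); return o,y
if __name__=='__main__':
    o,y=rel(); h=o[o[:,2]>o[:,2].max()-.016]; print('head',rect(h),h.mean(0))
    print('tip',y[y[:,2]>.008].mean(0), 'bar',y[(y[:,0]>-.012)].mean(0))
E
python3 rel.py
```

```text
orange 241 [[-0.0639, -0.0199, -0.0226], [-0.055, -0.0066, 0.0268], [-0.0512, 0.0244, 0.0471]]
yellow 123 [[-0.0218, -0.0071, -0.0102], [0.0055, 0.0033, 0.0004], [0.0291, 0.0111, 0.0172]]
head (array([-50.7,   2.7]), array([44.7,  1.3]), 78.1) [-0.04901765  0.00961327  0.05580184]
tip [-0.01719227  0.00239484  0.0139072 ] bar [ 0.0109973   0.00294788 -0.00059983]
```

```bash
python3 -m inch '[[[0.008,0,0],[0,0,0],0],[[0.01,0,0],[0,0,0],0],[[0.01,0,0],[0,0,0],0],[[0.01,0,0],[0,0,0],0],[[0.01,0,0],[0,0,0],0],[[0.01,0.001,0],[0,0,0],0],[[0,0,0],[0,0,0],0]]'
python3 - <<'E'
from rel import *
favg(8); o,y=rel(); V=(np.array(manip.state()['tool_pos'])-O)@R; print(V)
p,W=cloud('scene'); cv2.imwrite('pics/s4.png',cv2.resize(p[170:260,220:340,::-1],(800,600)))
E
```

```text
time: 9.2
tool_pos: [0.5839, 0.0212, 0.2382]
tool_rot: [0.0, 0.996, 0.09, 0.0]
contact_force: [0.4, -0.0, -4.8]
gripper_width: 0.5
grasp_force: 63.9
t 9.6 F [-0.18 -0.02 -4.43] sd [0.64 0.49 0.54] pos [0.5825 0.0211 0.2384] w 0.504
orange 238 [[-0.0059, -0.0219, -0.0221], [0.0028, -0.0044, 0.0303], [0.007, 0.0233, 0.047]]
yellow 83 [[-0.0101, -0.017, -0.0231], [0.0148, 0.0031, 0.0], [0.0287, 0.0106, 0.0063]]
[-0.00064428 -0.00076756  0.03842073]
```

View pics/s4.png

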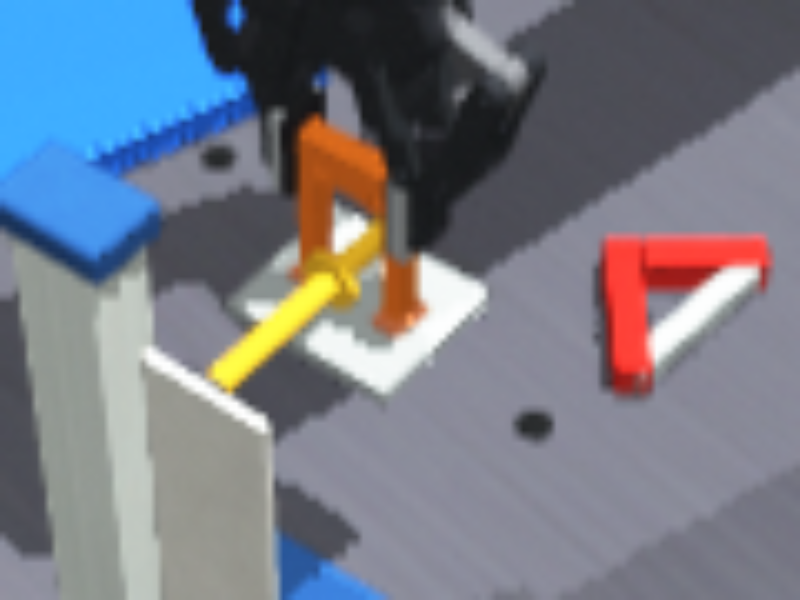

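The bar passes through the eye at about (350,230), between collar and tip. Lowering slowly.

```bash
python3 -m inch '[[[0,0,0.003],[0,0,0],0],[[0,0,0.004],[0,0,0],0],[[0,0,0.004],[0,0,0],0],[[0,0,0.004],[0,0,0],0],[[0,0,0.003],[0,0,0],0],[[0,0,0.002],[0,0,0],0],[[0,0,0.001],[0,0,0],0],[[0,0,0.001],[0,0,0],0]]'
python3 -m inch '[[[0,0,0.001],[0,0,0],0],[[0,0,0.001],[0,0,0],0],[[0,0,0.001],[0,0,0],0],[[0,0,0.001],[0,0,0],0],[[0,0,0.001],[0,0,0],0],[[0,0,0.001],[0,0,0],0],[[0,0,0.001],[0,0,0],0],[[0,0,0.001],[0,0,0],0]]'
python3 -m inch '[[[0,0,0.001],[0,0,0],0],[[0,0,0.001],[0,0,0],0],[[0,0,0.001],[0,0,0],0],[[0,0,0.001],[0,0,0],0],[[0,0,0.001],[0,0,0],0],[[0,0,0.001],[0,0,0],0],[[0,0,0.001],[0,0,0],0],[[0,0,0.001],[0,0,0],0]]'
python3 - <<'E'
from rel import *
favg(8); o,y=rel()
E
```

```text
time: 10.5
tool_pos: [0.5828, 0.0212, 0.2164]
tool_rot: [0.0, 0.996, 0.09, 0.0]
contact_force: [0.5, -0.5, -4.6]
gripper_width: 0.503
grasp_force: 63.9
time: 11.3
tool_pos: [0.5827, 0.0212, 0.2083]
tool_rot: [-0.0, 0.996, 0.09, 0.0]
contact_force: [0.4, -1.1, -4.4]
gripper_width: 0.5
grasp_force: 63.9
time: 12.1
tool_pos: [0.5828, 0.0212, 0.2003]
tool_rot: [0.0, 0.996, 0.09, 0.0]
contact_force: [-0.8, 0.4, -3.7]
gripper_width: 0.503
grasp_force: 63.9
t 12.5 F [-0.29 -0.   -3.29] sd [0.4  0.59 0.51] pos [0.5828 0.0212 0.2004] w 0.502
orange 193 [[-0.0054, -0.0213, -0.0613], [0.0032, 0.0001, -0.0053], [0.0128, 0.0229, 0.0094]]
yellow 61 [[0.0038, -0.007, -0.019], [0.0159, 0.0032, -0.0095], [0.0292, 0.0106, -0.0032]]
```

```bash
python3 -m inch '[[[0,0,0.001],[0,0,0],0],[[0,0,0.002],[0,0,0],0],[[0,0,0.002],[0,0,0],0],[[0,0,0.002],[0,0,0],0],[[0,0,0.002],[0,0,0],0],[[0,0,0.002],[0,0,0],0],[[0,0,0.002],[0,0,0],0],[[0,0,0.002],[0,0,0],0]]'
python3 -m inch '[[[0,0,0.002],[0,0,0],0],[[0,0,0.002],[0,0,0],0],[[0,0,0.002],[0,0,0],0],[[0,0,0.002],[0,0,0],0],[[0,0,0.001],[0,0,0],0],[[0,0,0],[0,0,0],0]]'
python3 - <<'E'
from h import *
favg(16)
E
python3 -m inch '[[[0,0,0.001],[0,0,0],0],[[0,0,0.001],[0,0,0],0],[[0,0,0.002],[0,0,0],0],[[0,0,0.002],[0,0,0],0],[[0,0,0.001],[0,0,0],0],[[0,0,0.001],[0,0,0],0],[[0,0,0],[0,0,0],0]]'
python3 - <<'E'
from h import *
favg(24)
E
```

```text
time: 13.35
tool_pos: [0.5828, 0.0212, 0.1853]
tool_rot: [-0.0, 0.996, 0.09, 0.0]
contact_force: [-1.0, 0.3, -1.7]
gripper_width: 0.502
grasp_force: 64.0
time: 13.95
tool_pos: [0.5828, 0.0212, 0.1763]
tool_rot: [-0.0, 0.996, 0.09, 0.0]
contact_force: [0.6, 1.0, -1.3]
gripper_width: 0.504
grasp_force: 64.1
t 14.75 F [ 0.29  0.51 -0.61] sd [0.47 0.42 0.59] pos [0.5828 0.0212 0.1764] w 0.5
time: 15.45
tool_pos: [0.5828, 0.0212, 0.1683]
tool_rot: [0.0, 0.996, 0.09, 0.0]
contact_force: [0.4, 0.9, 0.0]
gripper_width: 0.503
grasp_force: 64.2
t 16.65 F [0.54 0.51 0.19] sd [0.52 0.51 0.43] pos [0.5828 0.0212 0.1684] w 0.505
```

Hand force is now ~0 within bias (empty reading was +0.24), so the scale carries it. Releasing.

```bash
python3 -m inch '[[[0,0,0],[0,0,0],0.53],[[0,0,0],[0,0,0],0.56],[[0,0,0],[0,0,0],0.6],[[0,0,0],[0,0,0],0.7],[[0,0,0],[0,0,0],0.8],[[0,0,0],[0,0,0],0.9]]'
python3 - <<'E'
from rel import *
favg(2)
for i in range(3): rel()
p,W=cloud('scene'); cv2.imwrite('pics/s5.png',cv2.resize(p[170:260,220:340,::-1],(800,600)))
E
```

```text
time: 17.25
tool_pos: [0.5827, 0.0211, 0.1683]
tool_rot: [0.0, 0.996, 0.09, -0.0]
contact_force: [-0.6, -0.5, -0.2]
gripper_width: 0.898
grasp_force: 0.0
t 17.35 F [ 0.72 -0.02  0.61] sd [0.55 0.21 0.46] pos [0.5827 0.0212 0.1683] w 0.899
orange 241 [[-0.0067, -0.021, -0.0923], [0.0025, 0.0094, -0.0377], [0.0058, 0.0253, -0.0229]]
yellow 69 [[-0.018, -0.0081, -0.0505], [0.0156, 0.0038, -0.0406], [0.0292, 0.029, 0.0177]]
orange 243 [[-0.0071, -0.0219, -0.0924], [0.0027, 0.0098, -0.038], [0.006, 0.0243, -0.0231]]
yellow 67 [[-0.0188, -0.008, -0.0516], [0.0155, 0.0036, -0.0406], [0.0287, 0.0292, 0.0179]]
orange 242 [[-0.0062, -0.0213, -0.0913], [0.0025, 0.01, -0.0382], [0.0063, 0.0245, -0.0229]]
yellow 67 [[-0.0189, -0.0081, -0.0494], [0.0154, 0.0039, -0.0405], [0.0293, 0.0288, 0.0166]]
```

View pics/s5.png

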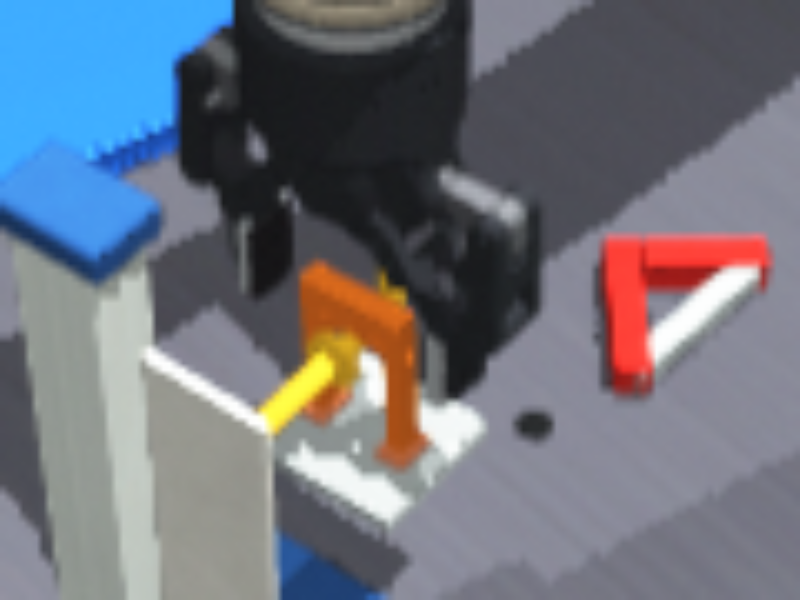

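The lug hangs by its roof on the bar (about (350,350)) with both fingers clear. Waiting 3.2 s.

```bash
for i in 1 2 3 4; do python3 -m inch '[[[0,0,0],[0,0,0],0.9],[[0,0,0],[0,0,0],0.9],[[0,0,0],[0,0,0],0.9],[[0,0,0],[0,0,0],0.9],[[0,0,0],[0,0,0],0.9],[[0,0,0],[0,0,0],0.9],[[0,0,0],[0,0,0],0.9],[[0,0,0],[0,0,0],0.9]]' | grep time; done
python3 - <<'E'
from rel import *
favg(6)
for i in range(2): o,y=rel()
h=o[o[:,2]>o[:,2].max()-.016]; print('head',rect(h))
E
```

```text
time: 18.35
time: 19.15
time: 19.95
time: 20.75
t 21.05 F [-0.09 -0.    0.38] sd [0.5  0.43 0.26] pos [0.5827 0.0212 0.1683] w 0.902
orange 242 [[-0.0068, -0.021, -0.0918], [0.0027, 0.0097, -0.0376], [0.0058, 0.0244, -0.0223]]
yellow 66 [[-0.0194, -0.0078, -0.0491], [0.0158, 0.0041, -0.0406], [0.0271, 0.0299, 0.0175]]
orange 243 [[-0.0069, -0.0211, -0.0923], [0.0025, 0.0099, -0.0379], [0.0062, 0.0246, -0.0235]]
yellow 66 [[-0.015, -0.0079, -0.0496], [0.0159, 0.0035, -0.0403], [0.0279, 0.0303, 0.0188]]
head (array([-6.3,  0.5]), array([44.5, 22.3]), 89.8)
```

```bash
python3 -m inch '[[[0,0,0],[0,0,0],0.75],[[0,0,0],[0,0,0],0.65],[[0,0,0],[0,0,0],0.57],[[0,0,0],[0,0,0],0.53],[[0,0,0],[0,0,0],0.5],[[0,0,0],[0,0,0],0.4],[[0,0,0],[0,0,0],0],[[0,0,0],[0,0,0],0]]'
python3 -m inch '[[[0,0,0],[0,0,0],0],[[0,0,0],[0,0,0],0],[[0,0,0],[0,0,0],0],[[0,0,-0.001],[0,0,0],0],[[0,0,-0.001],[0,0,0],0],[[0,0,-0.001],[0,0,0],0],[[0,0,-0.001],[0,0,0],0],[[0,0,-0.001],[0,0,0],0]]'
python3 - <<'E'
from rel import *
favg(4); rel()
E
```

```text
time: 21.95
tool_pos: [0.5827, 0.0213, 0.1683]
tool_rot: [-0.0, 0.996, 0.09, -0.0]
contact_force: [-0.2, 0.9, 0.3]
gripper_width: 0.503
grasp_force: 60.5
time: 22.75
tool_pos: [0.5827, 0.0213, 0.1734]
tool_rot: [-0.0, 0.996, 0.09, -0.0]
contact_force: [0.2, 2.1, -0.7]
gripper_width: 0.504
grasp_force: 60.5
t 22.95 F [-0.22  2.19 -0.16] sd [0.23 0.26 0.42] pos [0.5827 0.0212 0.1733] w 0.503
orange 184 [[-0.0064, -0.0214, -0.0878], [0.0029, -0.0017, -0.0322], [0.0076, 0.0243, -0.0178]]
yellow 59 [[0.0054, -0.0088, -0.0426], [0.0161, 0.0031, -0.0366], [0.0299, 0.011, -0.0293]]
```

```bash
python3 -m inch '[[[0,0,-0.001],[0,0,0],0],[[0,0,-0.002],[0,0,0],0],[[0,0,-0.002],[0,0,0],0],[[0,0,-0.002],[0,0,0],0],[[0,0,-0.002],[0,0,0],0],[[0,0,-0.002],[0,0,0],0],[[0,0,-0.002],[0,0,0],0],[[0,0,-0.002],[0,0,0],0]]'
python3 -m inch '[[[0,0,-0.002],[0,0,0],0],[[0,0,-0.002],[0,0,0],0],[[0,0,-0.002],[0,0,0],0],[[0,0,-0.002],[0,0,0],0],[[0,0,-0.002],[0,0,0],0],[[0,0,-0.002],[0,0,0],0],[[0,0,-0.001],[0,0,0],0],[[0,0,-0.001],[0,0,0],0]]'
python3 -m inch '[[[0,0,-0.001],[0,0,0],0],[[0,0,-0.001],[0,0,0],0],[[0,0,-0.001],[0,0,0],0],[[0,0,-0.001],[0,0,0],0],[[0,0,-0.001],[0,0,0],0],[[0,0,-0.001],[0,0,0],0],[[0,0,-0.001],[0,0,0],0],[[0,0,-0.001],[0,0,0],0]]'
python3 -m inch '[[[0,0,-0.001],[0,0,0],0],[[0,0,-0.001],[0,0,0],0],[[0,0,-0.001],[0,0,0],0],[[0,0,-0.002],[0,0,0],0],[[0,0,-0.004],[0,0,0],0],[[0,0,-0.006],[0,0,0],0],[[0,0,-0.006],[0,0,0],0],[[0,0,-0.004],[0,0,0],0]]'
python3 - <<'E'
from rel import *
favg(4); o,y=rel()
p,W=cloud('scene'); cv2.imwrite('pics/s6.png',cv2.resize(p[170:260,220:340,::-1],(800,600)))
E
```

```text
time: 23.8
tool_pos: [0.5827, 0.0211, 0.1883]
tool_rot: [0.0, 0.996, 0.09, -0.0]
contact_force: [0.9, 2.6, -2.5]
gripper_width: 0.502
grasp_force: 60.7
time: 24.6
tool_pos: [0.5826, 0.0211, 0.2022]
tool_rot: [0.0, 0.996, 0.09, -0.0]
contact_force: [-0.8, 0.9, -4.3]
gripper_width: 0.5
grasp_force: 60.9
time: 25.4
tool_pos: [0.5826, 0.0212, 0.2103]
tool_rot: [-0.0, 0.996, 0.09, -0.0]
contact_force: [0.3, -0.1, -4.4]
gripper_width: 0.505
grasp_force: 61.0
time: 26.2
tool_pos: [0.5831, 0.0211, 0.2365]
tool_rot: [0.0, 0.996, 0.09, 0.001]
contact_force: [-0.1, -0.3, -4.8]
gripper_width: 0.502
grasp_force: 61.1
t 26.4 F [ 0.31  0.4  -4.86] sd [0.32 0.6  0.38] pos [0.5828 0.0212 0.2355] w 0.505
orange 226 [[-0.0052, -0.0223, -0.025], [0.003, -0.0051, 0.0277], [0.0066, 0.024, 0.0446]]
yellow 88 [[-0.0122, -0.0209, -0.03], [0.0152, 0.0022, -0.0005], [0.0282, 0.0112, 0.0073]]
```

View pics/s6.png

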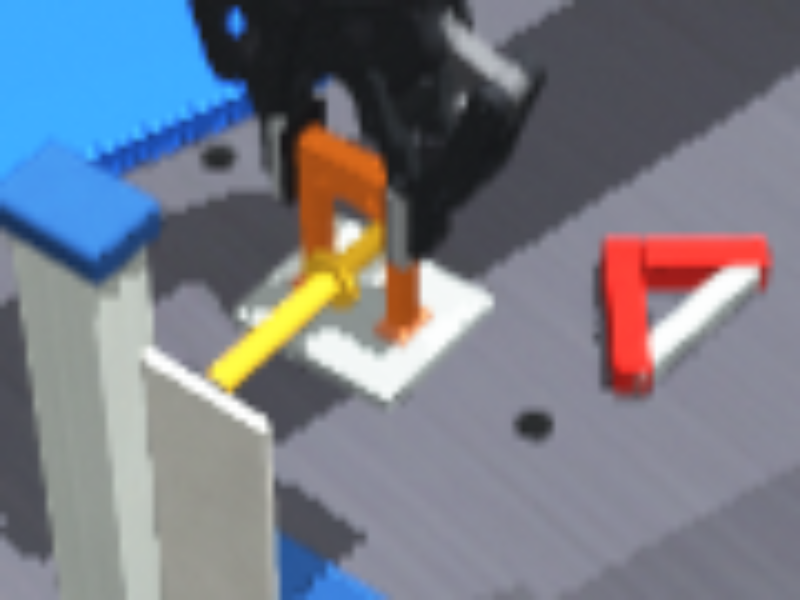

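The lug is lifted: bar still through the eye, hook back up, and roof above the tip. Withdrawing along −x and going over the tray.

```bash
python3 -m inch '[[[-0.006,0,0],[0,0,0],0],[[-0.01,0,0],[0,0,0],0],[[-0.012,0,0],[0,0,0],0],[[-0.012,0,0],[0,0,0],0],[[-0.012,0,0],[0,0,0],0],[[-0.012,0,0],[0,0,0],0],[[-0.011,0,0],[0,0,0],0]]'
python3 -m inch '[[[-0.006,0.02,0],[0,0,0],0],[[-0.012,0.037,0],[0,0,0],0],[[-0.012,0.04,0],[0,0,0],0],[[-0.012,0.04,0],[0,0,0],0],[[-0.012,0.04,0],[0,0,0],0],[[-0.012,0.04,0],[0,0,0],0],[[-0.012,0.04,0],[0,0,0],0],[[-0.01,0.03,0],[0,0,0],0]]'
python3 -m inch '[[[-0.004,0.012,0.02],[0,0,0.11],0],[[0,0,0.03],[0,0,0.11],0],[[0,0,0.03],[0,0,0.11],0],[[0,0,0.02],[0,0,0],0],[[0,0,0],[0,0,0],0]]'
python3 - <<'E'
from h import *
favg(3); p,W=cloud('scene'); print(manip.state()['tool_rot'])
w,col,_=box(p,W,(.35,-.43,-.01),(.6,-.17,.25)); hs=cv2.cvtColor(col[None],cv2.COLOR_RGB2HSV)[0].astype(int)
b=(abs(hs[:,0]-108)<15)&(hs[:,1]>120); print('tray',rect(w[b]))
pl=w[(hs[:,1]<40)&(hs[:,2]>150)&(w[:,2]>.03)]; print('plate',rect(pl),pl.min(0),pl.max(0))
cv2.imwrite('pics/s7.png',cv2.resize(p[110:230,160:320,::-1],(800,600)))
E
```

```text
time: 27.2
tool_pos: [0.5078, 0.0075, 0.2354]
tool_rot: [0.0, 0.996, 0.09, 0.0]
contact_force: [0.1, 0.4, -5.1]
gripper_width: 0.504
grasp_force: 61.1
time: 28.0
tool_pos: [0.4729, -0.2927, 0.2356]
tool_rot: [0.0, 0.996, 0.09, 0.0]
contact_force: [0.4, -0.1, -5.0]
gripper_width: 0.502
grasp_force: 61.9
time: 28.5
tool_pos: [0.4696, -0.3011, 0.1313]
tool_rot: [-0.002, 0.997, -0.075, -0.003]
contact_force: [0.6, -0.2, -4.4]
gripper_width: 0.502
grasp_force: 62.1
t 28.65 F [-0.04  0.09 -4.03] sd [0.14 0.67 0.19] pos [ 0.4728 -0.3035  0.137 ] w 0.498
[ 0.0010759   0.99722399 -0.07443758  0.00148424]
tray (array([ 468.1, -301.7]), array([194. , 183.9]), 81.8)
plate (array([ 475. , -277.6]), array([80.7, 61.3]), 85.7) [ 0.44139731 -0.3155186   0.06928037] [ 0.5056958  -0.23786073  0.22597028]
```

View pics/s7.png

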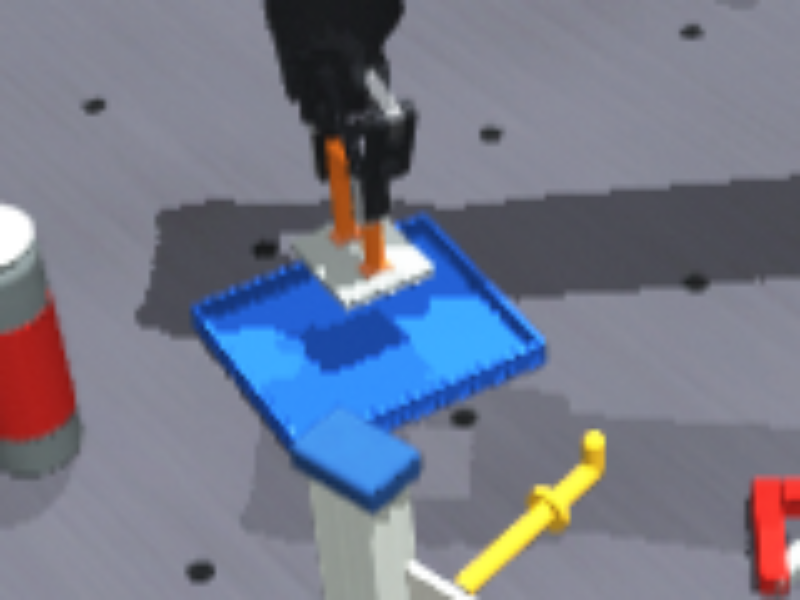

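The lug (plate at (365,265)) hangs level over the tray floor, with the shadow at (355,340) inside the walls. Lowering.

```bash
python3 -m inch '[[[0,0,0.01],[0,0,0],0],[[0,0,0.015],[0,0,0],0],[[0,0,0.013],[0,0,0],0],[[0,0,0.008],[0,0,0],0],[[0,0,0.004],[0,0,0],0],[[0,0,0.002],[0,0,0],0],[[0,0,0.002],[0,0,0],0],[[0,0,0.001],[0,0,0],0]]'
python3 -m inch '[[[0,0,0.001],[0,0,0],0],[[0,0,0.001],[0,0,0],0],[[0,0,0.001],[0,0,0],0],[[0,0,0.001],[0,0,0],0],[[0,0,0],[0,0,0],0]]'
python3 -m inch '[[[0,0,0.001],[0,0,0],0],[[0,0,0],[0,0,0],0]]'
python3 -m inch '[[[0,0,0.001],[0,0,0],0],[[0,0,0],[0,0,0],0]]'
```

```text
time: 29.5
tool_pos: [0.4725, -0.3032, 0.0806]
tool_rot: [0.0, 0.997, -0.075, 0.0]
contact_force: [-0.3, -0.8, -4.4]
gripper_width: 0.499
grasp_force: 62.1
time: 30.0
tool_pos: [0.4724, -0.3031, 0.077]
tool_rot: [0.0, 0.997, -0.075, 0.0]
contact_force: [-1.9, 1.4, -0.6]
gripper_width: 0.499
grasp_force: 62.4
time: 30.2
tool_pos: [0.4726, -0.3031, 0.0769]
tool_rot: [-0.0, 0.997, -0.075, 0.0]
contact_force: [-3.6, 3.2, 6.7]
gripper_width: 0.5
grasp_force: 62.9
time: 30.4
tool_pos: [0.4728, -0.3031, 0.0769]
tool_rot: [-0.0, 0.997, -0.074, 0.0]
contact_force: [-4.8, 5.9, 11.1]
gripper_width: 0.501
grasp_force: 63.3
```

Standing on the floor. I'll release and rise.

```bash
python3 -m inch '[[[0,0,-0.001],[0,0,0],0],[[0,0,-0.001],[0,0,0],0],[[0,0,0],[0,0,0],0.55],[[0,0,0],[0,0,0],0.7],[[0,0,0],[0,0,0],1],[[0,0,0],[0,0,0],1],[[0,0,0],[0,0,0],1],[[0,0,0],[0,0,0],1]]'
python3 -m inch '[[[0,0,-0.01],[0,0,0],1],[[0,0,-0.03],[0,0,0],1],[[0,0,-0.04],[0,0,0],1],[[0,0,-0.04],[0,0,0],1],[[0,0,-0.03],[0,0,0],1],[[0,0,0],[0,0,0],1],[[0,0,0],[0,0,0],1],[[0,0,0],[0,0,0],1]]'
python3 - <<'E'
from rel import *
p,W=cloud('scene'); cv2.imwrite('pics/s8.png',cv2.resize(p[110:260,160:360,::-1],(800,600)))
a,o=lugp('scene',(.4725,-.303)); print('plate',a.mean(0),'orange',o.min(0),o.max(0),rect(o[o[:,2]>.065]))
E
```

```text
time: 31.2
tool_pos: [0.4722, -0.3031, 0.0763]
tool_rot: [0.0, 0.997, -0.075, 0.0]
contact_force: [-0.3, -0.7, -0.8]
gripper_width: 1.0
grasp_force: 0.0
time: 32.0
tool_pos: [0.4716, -0.3025, 0.225]
tool_rot: [-0.001, 0.997, -0.075, -0.001]
contact_force: [-0.2, 0.2, -1.6]
gripper_width: 0.996
grasp_force: 0.0
plate [ 0.47636903 -0.29354807  0.01223742] orange [ 0.46480489 -0.32313634  0.01394406] [ 0.48338566 -0.27532577  0.08402394] (array([ 472.9, -298.9]), array([47.8, 11. ]), 80.5)
```

View pics/s8.png

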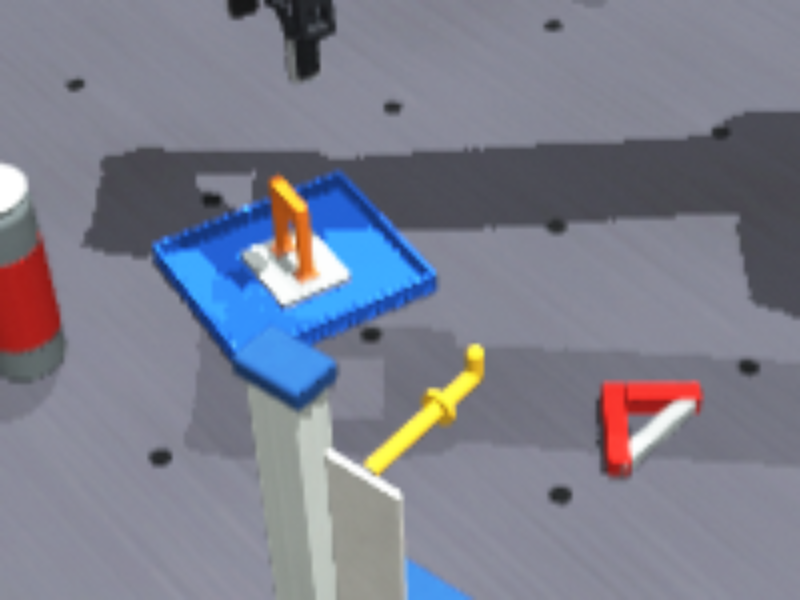

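The lug stands upright in the middle of the tray (295,265). The gripper is clear and the hook is back up. Handing in.

```bash
python3 -c "
from plant import manip
print(manip.job_done())"
```

```text
the job is handed in; nothing more can be done
None
```

The lug was weighed on the hook (about 4.4 N, roughly 0.45 kg), hung untouched and at rest for about 4 s, and now stands upright and released in the blue tray; the job was handed in at about 32 s, and no verdict was returned.

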